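Hang the turtle notice on the display panel's screw

ROBOT

A 7-joint arm with a two-finger parallel gripper is mounted at the origin on the work surface. World frame = base frame: x ahead of the robot, y to its left, z up, the work surface at z = 0. Lengths are in m, angles in degrees, forces in N, time in s.
With the tool pointing down it reaches from about 0.35 to 0.9 m from the base axis. Payload 7.2 kg.
Tool frame: the origin (TCP) lies between the finger pads; the fingertips stand 14 mm ahead of it and the grasp point (between the pads) lies 5 mm behind it (robot.tip_extent is the distance from the TCP to the fingertips, in m); z points along the fingers, y is the line along which they close (so a half turn about z gives the same grasp; the last joint's range is limited). The gripper opens to 88 mm and grips with 3 to 60 N. Pads are 20 mm wide; open, the fingers measure 115 mm over their backs; the gripper's body (75 mm by 178 mm) begins 61 mm behind the grasp point.
Start: joints at [-76.272, 23.554, -0.728, 91.456, 0.321, 64.991, -4.71], TCP at [0.189, 0.596, 0.237] pointing down, gripper open.
Joint ranges: [-169.25, 169.25], [-16.82, 113.86], [-84.01, 82.57], [7.8, 145.47], [-59.2, 239.2], [7.22, 106.19], [-163.78, 163.78]. Speed limits (degrees/s): [136.94, 136.94, 172.46, 172.46, 180, 180, 180].

INTERFACE

Orientations are given as [roll, pitch, yaw] about the fixed x, y, z axes, in that order (R = Rz(yaw) Ry(pitch) Rx(roll)).
In Python, from plant import robot gives the robot as it stands.
- The arm moves only by the tool send_rows, never from a script. Its argument "series" is a list of rows, each an object with "travel": the shift along the tool's x, y, z in m, a list of three; "roll": the turn about the tool's z in degrees; "fingers": the finger opening in m, from 0 to 0.0878. A call has 1 to 8 rows; each row shifts and turns the commanded pose from where the row before left it, along the tool's axes as they then stand; what a row does not reach is not made up. A row lasts 1/10 s, in which the tool goes at most 50 mm and 8.59 degrees, less where a joint would pass 70% of its speed; a pose out of reach is approached as far as the arm can. A call is refused whole if a number of a shift passes 0.05 or a number of a turn 8.59, either way. A call with a gripper value outside its range is refused whole. The fingers move at their own pace and stop on an object; "force" is the grip in N (left out, the last holds). Time passes only in rows, so rows that do not move let the fingers close. It gives the time, the measured TCP pose, the force, the opening and the grip force at its end, in the units of the state.
- robot.observe(): the state, without advancing time (a new reading comes with each control period).
- robot.capture(name): name is "side" or "top"; returns a dict with "img" (420x560x3 uint8, red, green, blue), "intrinsics" (3x3 intrinsics, pixels), "dist" ([k1, k2, p1, p2, k3] as OpenCV has them; the pictures are not rectified), "rvec" (rotation vector, rad) and "tvec" (3), from world to camera coordinates, as OpenCV has them. Camera axes: x right, y down, z forward; pixel columns grow to the right and rows downward; lengths in m; the calibration is good to about 2 mm. A picture is of the moment at which its call begins. There is no depth.
- robot.hand_in(): hands the job in; it is judged then, once.
The state is a dict: "t": time; "qpos": joint angles; "joint_vel": joint speeds; "tau": joint torques, N m; "tool_pos": TCP position; "orientation": TCP orientation; "ft_force": force on the tool from outside, world axes, zero at the start; "ft_torque": the same for the moment, N m; "finger_gap": finger opening in m; "finger_force": force on a finger pad.
Only numpy, scipy, OpenCV 4.12 (cv2) and the standard library are available. Lean on these libraries where they do the work, as an engineer would, in place of code of your own. Each camera call takes 0.05 s, during which the arm holds its last target. There are 200 camera calls.

TASK

Take the white notice plate with the turtle picture out of its rack and hang it on the display panel: find the screw head with the round part of the keyhole, press the plate in against the two spring pins, and pull it down until the slot is fully home on the screw and both pins snap out into the plate's side holes. Let go and leave it hanging straight; be gentle, since the panel is light and its screw tears out, and leave the things around it where they are.

Things in the scene. Friction and masses are not known exactly. Their poses are not given: they have to be found in the camera images.
- sign: Loose white notice plate, 0.11 to 0.21 kg, upright in the rack's slot (may lean 3 degrees). Plate 120 mm wide (y), 5 mm thick (x), 112 mm high (z). Origin: centre of its underside; +x: front, with dark turtle picture; +z up. On its centre line a keyhole goes right through it: round (octagonal) part 19 mm across, 82 mm up, and above it a slot 10 mm wide that ends 101 mm up.
- sign_hole (a point): Centre of the keyhole's round part, mid-thickness of the plate (0, 0, 82 mm in the sign's frame).
- sign_seat (a point): Where the screw's shank axis lies when the slot is fully home (0, 0, 98 mm in the sign's frame), 16 mm above sign_hole. Level with it, 35 mm either side, are two through holes 14 mm square; at home the panel's two spring pins snap into them.
- sign_grip (a point): Middle of the sign's plain metal grip tab, 40 mm wide, 10 mm thick, centred above the plate from 112 to 177 mm up; this point is at (0, 0, 166 mm) in the sign's frame. Pinch it here front to back from above with a strong grip; lower down the fingers would meet the panel's top.
- panel: Fixed light panel, 18 mm thick (x), 200 mm wide (y), 153 mm high, on a foot 6 mm high that reaches 65 mm ahead of the origin. Origin: centre of the underside. Its front face looks to its own +x, away from the robot, 9 mm ahead of the origin. In it a steel carrier (screw and two pins) is set on the centre line, 114 to 146 mm up: not reported, look or feel for it; it does not shift.
- screw_nominal (a point): Screw on the panel, nominal place only: on the face, centre line, 130 mm up; the true one is up to 16 mm higher or lower. Pan-head screw along the panel's +x: shank 6 mm across; head 14 mm across, 10 to 14.5 mm off the face, front edge bevelled 0.5 mm. The plate slides behind the head only with its back within 5 mm of the face. More than 25 N between plate and panel tears the screw out.
- pin_a (a joint): One of two black spring pins, 10 mm across, 35 mm either side of the screw at its true height (this one on the panel's -y side). Value: 0 standing 8 mm out of the face, 0.008 pressed flush (m). 0.4 N at first touch, 0.4 N more per mm. The plate pushes both in and they then rub on its back, so that it does not drop home by its own weight; they snap out again when it is home.
- pin_b (a joint): The other spring pin, on the panel's +y side; alike.
- rack: Fixed grey rack, 80 x 160 mm, 38 mm high, with one upright slot 7 mm wide along its y, whose floor is 8 mm up. Origin: centre of the underside.
- sanitizer: Bystander: clear pump bottle, 56 mm across, 131 mm high. Origin: centre of the underside.
- clipboard: Bystander: clipboard lying flat, 140 x 180 mm, 14 mm high at the clip. Origin: centre of the underside.
- pot: Bystander: clear specimen pot with a white lid, 56 mm across, 57 mm high. Origin: centre of the underside.

How it is judged (in metres and radians):
On the way, in this order (a step that is already met when the one before it is completed fails the run):
1. the plate is pressed in behind the screw head, through the keyhole, with both pins pushed in (x of sign_seat in the frame of panel below 0.0185 m and y of sign_seat in the frame of panel between -0.004 and 0.004 m and value of joint each of pin_a, pin_b above 0.0025 m and contact force between sign and panel above 1 N), for 0.05 s.
2. the plate is pulled down home: both pins have snapped out into its holes (x of sign_seat in the frame of panel between 0.01 and 0.0185 m and y of sign_seat in the frame of panel between -0.004 and 0.004 m and z of sign_seat in the frame of panel between 0.112 and 0.148 m and value of joint each of pin_a, pin_b below 0.0015 m), for 0.1 s.
At the end, for the whole second after the job is handed in: The plate hangs released and still behind the screw head, fully home: both spring pins out through its two holes (within 1.5 mm of fully out), centred within 4 mm, upright within 7 degrees (all of step 2 and angle between sign's own z axis and vertical below 0.12 rad and linear speed of sign below 0.02 m/s and angular speed of sign below 0.1 rad/s and contact force between the fingers and sign below 0.1 N); the robot touches nothing.
It fails at once if the plate is pressed on or pulled at the panel and its screw with more than 25 N (contact force between sign and panel above 25 N).
It fails at once if the robot bears on the panel with more than 15 N (contact force between the arm and panel above 15 N).
It fails at once if the plate is dropped or tipped over (angle between sign's own z axis and vertical above 0.6 rad).
It fails at once if a bystander is moved (distance of any of sanitizer, clipboard, pot from where it was at the start of the episode above 0.02 m).
It also fails if it takes over 72 s, if anything falls off the work surface, if the arm or the gripper's body presses on something with over 40 N, if the wrist force passes 120 N, or if a joint passes its speed limit or range.

## Working session

There is one attempt and no reset: what is moved stays moved. The work goes in short steps, Python scripts to look and compute and a tool call to move; the robot and the scene stay as the last step left them, time stands still between calls to the robot, and variables do not carry over. Pictures are saved under pics/ and viewed, at most 10 in all, crops included, and the job is handed in when it is done.

Besides the shell and the picture viewer there is one more tool, called after "Call:" in YAML: its name, and indented under it one key for each argument. send_rows: Moves the arm, as the interface text tells. Its arguments: {"type":"object","properties":{"series":{"type":"array"},"force":{"type":"number"}},"required":["series"]}

```bash
ls; mkdir -p pics; python3 - <<'E'
from plant import robot
import cv2,numpy as np
for n in("side","top"):
    c=robot.capture(n); cv2.imwrite(f"pics/{n}0.png",c["img"][...,::-1])
    R=cv2.Rodrigues(np.array(c["rvec"]))[0]; print(n,c["intrinsics"],c["dist"],"pos",-R.T@np.ravel(c["tvec"]),R[2])
print(robot.observe())
E
```

```text
pics
side [[536.14959914   0.         272.22298461]
 [  0.         536.14959914 202.91096647]
 [  0.           0.           1.        ]] [-0.08114481  0.          0.          0.          0.        ] pos [0.4050528  0.93195156 0.92459745] [ 0.18290544 -0.74545258 -0.64097274]
top [[534.98042823   0.         278.79151269]
 [  0.         534.98042823 197.14424708]
 [  0.           0.           1.        ]] [-0.07828095  0.          0.          0.          0.        ] pos [ 0.45554764 -0.01381241  1.1387595 ] [ 0.16127516 -0.01824232 -0.98674087]
{'t': 0.1, 'qpos': array([-76.27077503,  23.59462168,  -0.72665989,  91.49705338,
         0.32262329,  64.99057112,  -4.70903814]), 'joint_vel': array([-0.04998536, -0.00486186,  0.1204039 , -0.14109509,  0.0056031 ,
        0.02044713, -0.04194799]), 'tau': array([ 3.07512142e-03, -5.89094424e+01,  6.43937364e-01, -2.91709524e+01,
       -5.37855690e-02,  1.44632708e-02,  3.22868209e-05]), 'tool_pos': array([0.18929729, 0.59520609, 0.23591788]), 'orientation': array([-1.79920170e+02,  7.91394704e-03,  1.62364463e+02]), 'ft_force': array([-0.61959581,  0.5436285 ,  0.33154998]), 'ft_torque': array([ 0.00747819, -0.03463912,  0.06403999]), 'finger_force': 0.0, 'finger_gap': 0.08776298753056525}
```

View pics/side0.png

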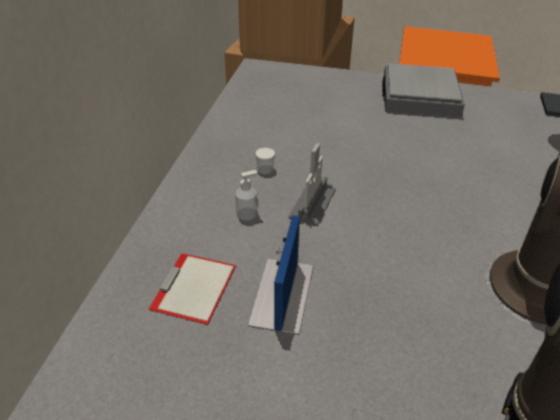

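View pics/top0.png

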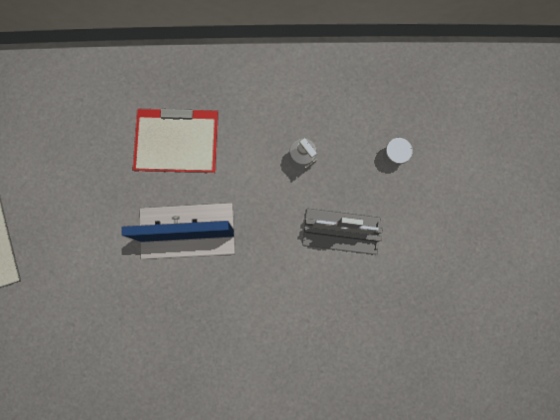

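Side image: blue panel about (288,270) and rack/sign about (315,180). Top image: panel at (180,231) with screw (175,217) and pins (157,222) and (195,221); rack at (342,231), tab (352,222). I'll zoom in on these next.

```bash
python3 - <<'E'
import cv2,numpy as np
t=cv2.imread("pics/top0.png");s=cv2.imread("pics/side0.png")
f=lambda im,x,y,w,h,k:cv2.resize(im[y:y+h,x:x+w],None,fx=k,fy=k,interpolation=cv2.INTER_CUBIC)
a=f(t,110,195,140,75,5.7);b=f(t,295,195,100,65,4.5);c=f(s,240,135,110,100,3.0)
out=np.zeros((590,800,3),np.uint8);g=a[:295];A=cv2.resize(f(t,110,195,140,75,5.7),(560,300));out[:300,:560]=A
B=f(t,295,200,100,60,2.8*1.0);
B=cv2.resize(t[200:260,295:395],(480,288),interpolation=cv2.INTER_CUBIC);out[301:589,:480]=B
C=cv2.resize(s[135:225,280:345],(208,288),interpolation=cv2.INTER_CUBIC);out[301:589,490:698]=C
D=cv2.resize(s[215:335,245:320],(188,300),interpolation=cv2.INTER_CUBIC);out[:300,570:758]=D
cv2.imwrite("pics/z1.png",out)
E
```

```text
(no output)
```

View pics/z1.png

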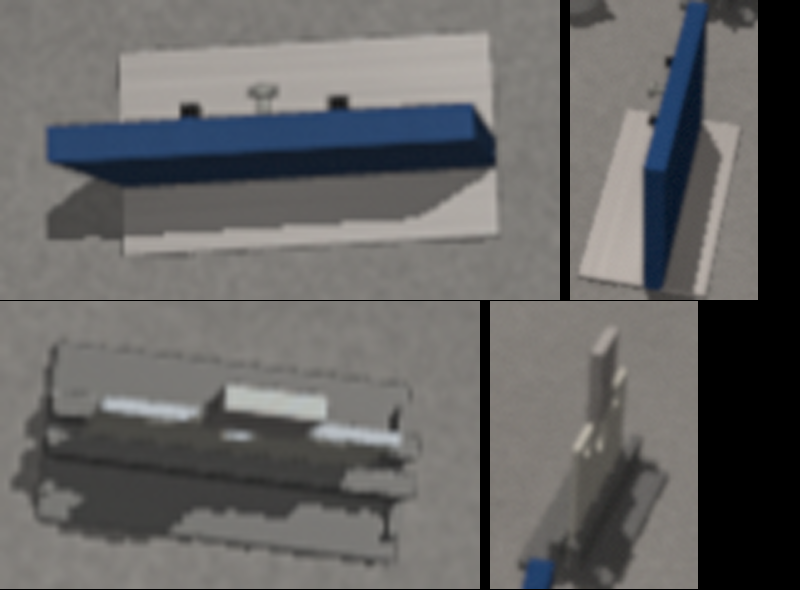

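The top crop shows the panel's front edge, the screw head at about (176,217) and the pin tips at about (157.5,222) and (194.5,220.5). The sign's plain back faces the robot, so no half turn is needed. Next I fit poses to these points.

```bash
cat > h.py <<'E'
import cv2,numpy as np
from scipy.optimize import least_squares
from scipy.spatial.transform import Rotation as Ro
from plant import robot
def proj(c,P):
    return cv2.projectPoints(np.array(P,float).reshape(-1,1,3),np.array(c["rvec"]),np.array(c["tvec"]),np.array(c["intrinsics"]),np.array(c["dist"]))[0][:,0]
def pose(p,P): # x y z yaw pitch roll
    return Ro.from_euler("ZYX",p[3:]).apply(np.array(P,float))+p[:3]
E
python3 - <<'E'
from h import *
T=robot.capture("top");S=robot.capture("side")
H=.153
Pt=[[.009,.1,H],[.009,-.1,H],[-.009,.1,H],[.065,.1,.006],[.065,-.1,.006]]
ut=np.array([[122,227],[228.5,221.2],[122,235],[140.2,208.2],[232,203.8]])
Ps=[[.009,.1,H],[-.009,.1,H],[.009,-.1,H],[-.009,-.1,H]]
us=np.array([[275.4,282.2],[284.2,281],[291.8,217],[299.4,217]])
for hh in (0,.006):
  add=np.array([0,0,hh])
  def res(q):
    p=np.array([q[0],q[1],0,q[2],0,0])
    a=np.array(Pt)+[[0,0,hh]]*3+[[0,0,0]]*2; b=np.array(Ps)+add
    return np.r_[(proj(T,pose(p,a))-ut).ravel(),(proj(S,pose(p,b))-us).ravel()]
  r=least_squares(res,[.57,.2,0],loss='soft_l1');print(hh,r.x[:2],np.degrees(r.x[2]),r.cost,np.round(res(r.x),1))
  p=np.array([r.x[0],r.x[1],0,r.x[2],0,0])
  # carrier height
  def rc(q):
    z=q[0]; d=q[1];dx=q[2]
    L=[[.009+.01225+dx,d,z],[.017+dx,.035+d,z],[.017+dx,-.035+d,z]]
    return np.r_[(proj(S,pose(p,L))-[[279,252.2],[278.6,263.4],[285,239.8]]).ravel(),(proj(T,pose(p,L))-[[175.8,217.5],[157.5,222],[194.5,220.2]]).ravel(),dx/.002,d/.002]
  s=least_squares(rc,[.13,0,0],loss='soft_l1');print(s.x,np.round(rc(s.x),1))
Gt=[[.005,.02,.177],[.005,-.02,.177],[-.005,-.02,.177],[-.005,.02,.177],[.0025,.06,.112],[-.0025,.06,.112],[.0025,-.06,.112]]
gt=np.array([[342.1,217.9],[363.3,220],[362.9,224.4],[342.1,222.7],[316.5,220],[316.5,223.7],[378.7,227.3]])
Gs=[[0,.02,.177],[-.005,-.02,.177],[0,.06,.112],[0,-.06,.112]]
gs=np.array([[313.4,151.3],[320,144.7],[307.5,175.3],[321.9,156.6]])
def rg(q):
    p=np.array([q[0],q[1],.008,q[2],q[3],0])
    return np.r_[(proj(T,pose(p,Gt))-gt).ravel(),(proj(S,pose(p,Gs))-gs).ravel()]
r=least_squares(rg,[.57,-.1,0,0],loss='soft_l1');print("sign",r.x[:2],np.degrees(r.x[2:]),np.round(rg(r.x),1))
print("grip",pose(np.r_[r.x[:2],.008,r.x[2:],0],[[0,0,.166]]))
E
```

```text
Traceback (most recent call last):
ValueError: operands could not be broadcast together with shapes (5,3) (3,3)
```

```bash
cat > fit.py <<'E'
from h import *
T=robot.capture("top");S=robot.capture("side")
H=.153
Pt=[[.009,.1,H],[.009,-.1,H],[-.009,.1,H],[.065,.1,.006],[.065,-.1,.006]]
ut=np.array([[122,227],[228.5,221.2],[122,235],[140.2,208.2],[232,203.8]])
Ps=[[.009,.1,H],[-.009,.1,H],[.009,-.1,H],[-.009,-.1,H]]
us=np.array([[275.4,282.2],[284.2,281],[291.8,217],[299.4,217]])
for hh in (0,.006):
  add=np.array([0,0,hh])
  def res(q):
    p=np.array([q[0],q[1],0,q[2],0,0])
    a=np.array(Pt); a[:3]+=add; b=np.array(Ps)+add
    return np.r_[(proj(T,pose(p,a))-ut).ravel(),(proj(S,pose(p,b))-us).ravel()]
  r=least_squares(res,[.57,.2,0],loss='soft_l1');print(hh,r.x[:2],np.degrees(r.x[2]),r.cost,np.round(res(r.x),1))
  p=np.array([r.x[0],r.x[1],0,r.x[2],0,0])
  def rc(q):
    z=q[0]; d=q[1];dx=q[2]
    L=[[.009+.01225+dx,d,z],[.017+dx,.035+d,z],[.017+dx,-.035+d,z]]
    return np.r_[(proj(S,pose(p,L))-[[279,252.2],[278.6,263.4],[285,239.8]]).ravel(),(proj(T,pose(p,L))-[[175.8,217.5],[157.5,222],[194.5,220.2]]).ravel(),dx/.002,d/.002]
  s=least_squares(rc,[.13,0,0],loss='soft_l1');print(s.x,np.round(rc(s.x),1))
Gt=[[.005,.02,.177],[.005,-.02,.177],[-.005,-.02,.177],[-.005,.02,.177],[.0025,.06,.112],[-.0025,.06,.112],[.0025,-.06,.112]]
gt=np.array([[342.1,217.9],[363.3,220],[362.9,224.4],[342.1,222.7],[316.5,220],[316.5,223.7],[378.7,227.3]])
Gs=[[0,.02,.177],[-.005,-.02,.177],[0,.06,.112],[0,-.06,.112]]
gs=np.array([[313.4,151.3],[320,144.7],[307.5,175.3],[321.9,156.6]])
def rg(q):
    p=np.array([q[0],q[1],.008,q[2],q[3],0])
    return np.r_[(proj(T,pose(p,Gt))-gt).ravel(),(proj(S,pose(p,Gs))-gs).ravel()]
r=least_squares(rg,[.57,-.1,0,0],loss='soft_l1');print("sign",r.x[:2],np.degrees(r.x[2:]),np.round(rg(r.x),1))
print("grip",pose(np.r_[r.x[:2],.008,r.x[2:],0],[[0,0,.166]]))
E
python3 fit.py
```

```text
0 [0.56061957 0.16107342] 2.346411259156482 7.902831138567458 [-0.7  0.2  0.3 -0.3 -0.6  1.9 -0.5  0.3  0.9 -0.7 -1.2 -0.7 -0.7  1.9
  0.3 -2.8  0.8 -1.7]
[ 0.13521532  0.0006558  -0.00105829] [-0.7 -1.  -1.5  0.1 -1.6  0.2  0.2  1.8  0.1  0.6  0.1  0.3 -0.5  0.3]
0.006 [0.56027245 0.16129373] 2.3576245932993065 13.576175501854033 [-1.7  0.1 -0.1 -0.5 -1.6  1.8 -0.6  0.5  0.8 -0.6 -1.  -2.7 -0.5 -0.1
  0.5 -4.8  1.1 -3.7]
[ 0.13526335  0.00046278 -0.00080161] [-0.7 -1.  -1.5  0.1 -1.6  0.2  0.2  1.8  0.1  0.7  0.1  0.3 -0.4  0.2]
sign [ 0.56382553 -0.16336041] [-7.49891731  0.22401401] [-0.2 -0.3  0.6  0.   0.5  1.1 -0.7  0.3  0.1  0.9 -0.1 -0.2 -0.2  0.4
 -0.6 -0.3 -0.3 -1.7 -0.9  6.2 -0.8 -1.1]
grip [[ 0.564469   -0.16344511  0.17399873]]
```

```bash
cat >> h.py <<'E'
def rows(goal,yaw,step=.045,turn=8.5):
    o=robot.observe();p=np.array(o["tool_pos"]);y=o["orientation"][2];goal=np.array(goal,float)
    dy=(yaw-y+180)%360-180
    n=int(np.ceil(max(np.linalg.norm(goal-p)/step,abs(dy)/turn,1)))
    print(n,"rows, roll",round(-dy/n,2))
    d=(goal-p)/n
    for i in range(n):
        R=Ro.from_euler("xyz",[180,0,y],degrees=True)
        print(np.round(R.inv().apply(d),3).tolist());y+=dy/n
E
python3 -c "
from h import *
rows([.5645,-.1634,.255],82.5)"
```

```text
19 rows, roll 4.2
[-0.031, -0.032, -0.001]
[-0.033, -0.03, -0.001]
[-0.035, -0.027, -0.001]
[-0.037, -0.025, -0.001]
[-0.039, -0.022, -0.001]
[-0.04, -0.019, -0.001]
[-0.042, -0.016, -0.001]
[-0.043, -0.013, -0.001]
[-0.044, -0.01, -0.001]
[-0.044, -0.006, -0.001]
[-0.044, -0.003, -0.001]
[-0.045, 0.0, -0.001]
[-0.044, 0.003, -0.001]
[-0.044, 0.007, -0.001]
[-0.043, 0.01, -0.001]
[-0.043, 0.013, -0.001]
[-0.042, 0.016, -0.001]
[-0.04, 0.019, -0.001]
[-0.039, 0.022, -0.001]
```

Call:
send_rows:
  series:
    - {"travel": [-0.031,-0.032,-0.001],"roll": 4.2,"fingers": 0.06}
    - {"travel": [-0.033,-0.03,-0.001],"roll": 4.2,"fingers": 0.06}
    - {"travel": [-0.035,-0.027,-0.001],"roll": 4.2,"fingers": 0.06}
    - {"travel": [-0.037,-0.025,-0.001],"roll": 4.2,"fingers": 0.06}
    - {"travel": [-0.039,-0.022,-0.001],"roll": 4.2,"fingers": 0.06}
    - {"travel": [-0.04,-0.019,-0.001],"roll": 4.2,"fingers": 0.06}
    - {"travel": [-0.042,-0.016,-0.001],"roll": 4.2,"fingers": 0.06}
    - {"travel": [-0.043,-0.013,-0.001],"roll": 4.2,"fingers": 0.06}

```text
t: 1.1
tool_pos: [0.347, 0.2735, 0.2449]
orientation: [180.0, -0.0, 128.6]
ft_force: [1.5, 0.1, 0.3]
finger_gap: 0.0603
finger_force: 0.0
```

Call:
send_rows:
  series:
    - {"travel": [-0.044,-0.01,-0.001],"roll": 4.2,"fingers": 0.06}
    - {"travel": [-0.044,-0.006,-0.001],"roll": 4.2,"fingers": 0.06}
    - {"travel": [-0.044,-0.003,-0.001],"roll": 4.2,"fingers": 0.06}
    - {"travel": [-0.045,0,-0.001],"roll": 4.2,"fingers": 0.06}
    - {"travel": [-0.044,0.003,-0.001],"roll": 4.2,"fingers": 0.06}
    - {"travel": [-0.044,0.007,-0.001],"roll": 4.2,"fingers": 0.06}
    - {"travel": [-0.043,0.01,-0.001],"roll": 4.2,"fingers": 0.06}
    - {"travel": [-0.043,0.013,-0.001],"roll": 4.2,"fingers": 0.06}

```text
t: 1.9
tool_pos: [0.5053, -0.0457, 0.253]
orientation: [179.9, -0.0, 95.0]
ft_force: [0.4, 0.4, -0.0]
finger_gap: 0.0604
finger_force: 0.0
```

Call:
send_rows:
  series:
    - {"travel": [-0.042,0.016,-0.001],"roll": 4.2}
    - {"travel": [-0.04,0.019,-0.001],"roll": 4.2}
    - {"travel": [-0.039,0.022,-0.001],"roll": 4.2}
    - {"travel": [0,0,0],"roll": 0}
    - {"travel": [0,0,0],"roll": 0}

```text
validation failed for argument at $.se...
```

```bash
python3 - <<'E'
from h import *
o=robot.observe();print(o["tool_pos"],o["orientation"],o["qpos"],o["finger_gap"],o["ft_force"])
rows([.5645,-.1634,.255],82.5)
T=robot.capture("top")["img"][...,::-1];S=robot.capture("side")["img"][...,::-1]
cv2.imwrite("pics/t1.png",T);cv2.imwrite("pics/s1.png",S)
out=np.zeros((600,800,3),np.uint8)
out[:,:300]=cv2.resize(S[212:262,268:293],(300,600),interpolation=cv2.INTER_CUBIC)
out[:300,310:790]=cv2.resize(T[195:270,290:410],(480,300),interpolation=cv2.INTER_CUBIC)
out[301:601,310:550]=cv2.resize(S[135:210,285:345],(240,300),interpolation=cv2.INTER_CUBIC)[:299]
cv2.imwrite("pics/z2.png",out)
E
```

```text
[ 0.50530343 -0.0457005   0.25301106] [ 1.79947828e+02 -2.41053285e-02  9.50218083e+01] [-30.04513452  11.89814335  35.16932677 108.12994131  -7.7471688
  62.2666759   13.17906099] 0.060403680188824284 [ 0.41738894  0.43991693 -0.01171515]
3 rows, roll 4.17
[-0.041, 0.016, -0.001]
[-0.04, 0.019, -0.001]
[-0.038, 0.022, -0.001]
```

View pics/z2.png

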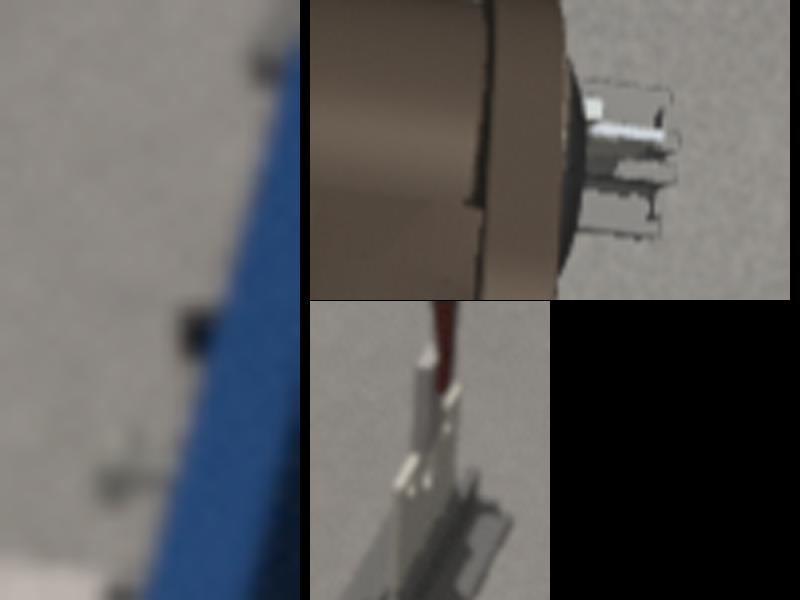

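The left crop shows the screw head at side pixel (277.7,251.8), the -y pin tip at about (283.5,239.6), and the panel's front top edge running from (293,215.7) to (280.5,259.5). The tab and plate are unobstructed.

Call:
send_rows:
  series:
    - {"travel": [-0.041,0.016,-0.001],"roll": 4.2,"fingers": 0.06}
    - {"travel": [-0.04,0.019,-0.001],"roll": 4.2,"fingers": 0.06}
    - {"travel": [-0.038,0.022,-0.001],"roll": 4.2,"fingers": 0.06}
    - {"travel": [0,0,0],"roll": 0,"fingers": 0.06}
    - {"travel": [0,0,0],"roll": 0,"fingers": 0.06}

```text
t: 2.5
tool_pos: [0.5636, -0.163, 0.2551]
orientation: [-179.9, 0.0, 82.5]
ft_force: [0.4, 1.2, -0.6]
finger_gap: 0.0598
finger_force: 0.0
```

```bash
python3 - <<'E'
from h import *
o=robot.observe();print(o["tool_pos"],o["orientation"],o["ft_force"])
S=robot.capture("side")
p=np.array([.5606,.1611,0,np.radians(2.35),0,0])
e=proj(S,pose(p,[[.009,y,.153] for y in (-.1,-.08,0,.08,.1)]));print(e)
for x in e: print("edge obs x at same row",293-(x[1]-215.75)*12.5/43.75-x[0])
for z in (.125,.13,.135,.14): print(z,proj(S,pose(p,[[.0212,0,z],[.017,-.035,z]])).ravel())
sg=np.array([.5638,-.1634,.008,np.radians(-7.5),np.radians(.2),0])
print(proj(S,pose(sg,[[0,.02,.177],[0,-.02,.177],[0,.06,.112],[0,-.06,.112]])))
rows([.5645,-.1634,.255],82.5)
E
```

```text
[ 0.5636446  -0.16296216  0.25511049] [-1.79938424e+02  1.87164310e-02  8.24956837e+01] [ 0.4239619   1.20003656 -0.62389468]
[[292.12870543 214.18963816]
 [290.54687151 220.14423158]
 [283.78471108 245.57860405]
 [276.24310884 273.9047785 ]
 [274.22125231 281.49166963]]
edge obs x at same row 1.3171122413116336
edge obs x at same row 1.1976337526900238
edge obs x at same row 0.6928306160306761
edge obs x at same row 0.14124016087322389
edge obs x at same row -0.004586489506834823
0.125 [277.84219459 254.35774516 282.90432504 243.17594259]
0.13 [277.86047048 252.66495925 282.93653874 241.48847005]
0.135 [277.87884416 250.96217497 282.9689188  239.79130627]
0.14 [277.89731632 249.249312   283.00146632 238.08437594]
[[312.88524106 151.01395756]
 [317.8335818  142.56727905]
 [306.66906784 181.48987933]
 [321.17376472 155.50632663]]
1 rows, roll 0.1
[-0.002, 0.001, 0.0]
```

Call:
send_rows:
  series:
    - {"travel": [0,0.001,0.03],"roll": 0,"fingers": 0.06}
    - {"travel": [0,0,0.03],"roll": 0,"fingers": 0.06}
    - {"travel": [0,0,0.025],"roll": 0,"fingers": 0.06}
    - {"travel": [0,0,0.001],"roll": 0,"fingers": 0.06}
    - {"travel": [0,0,0],"roll": 0,"fingers": 0.06}

```text
t: 3.05
tool_pos: [0.5647, -0.1613, 0.17]
orientation: [-180.0, -0.0, 82.7]
ft_force: [-0.6, 0.7, 0.9]
finger_gap: 0.0602
finger_force: 0.0
```

Call:
send_rows:
  force: 50
  series:
    - {"travel": [0,0,0],"roll": 0,"fingers": 0.02}
    - {"travel": [0,0,0],"roll": 0,"fingers": 0.012}
    - {"travel": [0,0,0],"roll": 0,"fingers": 0.004}
    - {"travel": [0,0,0],"roll": 0,"fingers": 0.0}
    - {"travel": [0,0,0],"roll": 0,"fingers": 0.0}
    - {"travel": [0,0,0],"roll": 0,"fingers": 0.0}

```text
t: 3.65
tool_pos: [0.5648, -0.1626, 0.1697]
orientation: [180.0, -0.0, 82.6]
ft_force: [-0.5, 0.6, -0.7]
finger_gap: 0.0152
finger_force: 0.0
```

Call:
send_rows:
  series:
    - {"travel": [0,0,0],"roll": 0,"fingers": 0.0}
    - {"travel": [0,0,0],"roll": 0,"fingers": 0.0}
    - {"travel": [0,0,0],"roll": 0,"fingers": 0.0}
    - {"travel": [0,0,0],"roll": 0,"fingers": 0.0}

```text
t: 4.05
tool_pos: [0.5651, -0.1626, 0.1696]
orientation: [180.0, 0.0, 82.6]
ft_force: [1.0, -0.6, -2.0]
finger_gap: 0.0103
finger_force: 50.0
```

Call:
send_rows:
  series:
    - {"travel": [0,0,-0.02],"roll": 0,"fingers": 0.0}
    - {"travel": [0,0,-0.04],"roll": 0,"fingers": 0.0}
    - {"travel": [0,0,-0.04],"roll": 0,"fingers": 0.0}
    - {"travel": [0,0,-0.03],"roll": 0,"fingers": 0.0}
    - {"travel": [0,0,0],"roll": 0,"fingers": 0.0}
    - {"travel": [0,0,0],"roll": 0,"fingers": 0.0}

```text
t: 4.65
tool_pos: [0.5645, -0.1623, 0.2994]
orientation: [-180.0, -0.0, 82.6]
ft_force: [-0.3, -0.5, -1.3]
finger_gap: 0.0102
finger_force: 50.0
```

```bash
python3 - <<'E'
from h import *
o=robot.observe();print(o["tool_pos"],o["orientation"],o["ft_force"],o["ft_torque"])
T=robot.capture("top")["img"][...,::-1];S=robot.capture("side")["img"][...,::-1]
cv2.imwrite("pics/t2.png",T);cv2.imwrite("pics/s2.png",S)
out=np.zeros((600,800,3),np.uint8)
out[:,:400]=cv2.resize(S[75:195,275:355],(400,600),interpolation=cv2.INTER_CUBIC)
out[:300,410:790]=cv2.resize(T[185:260,300:395],(380,300),interpolation=cv2.INTER_CUBIC)
cv2.imwrite("pics/z3.png",out)
E
```

```text
[ 0.5644855  -0.1623454   0.29938181] [-1.79986827e+02 -2.85861104e-02  8.25777285e+01] [-0.29847638 -0.49528788 -1.26930647] [-0.09680571  0.09519818  0.00766603]
```

View pics/z3.png

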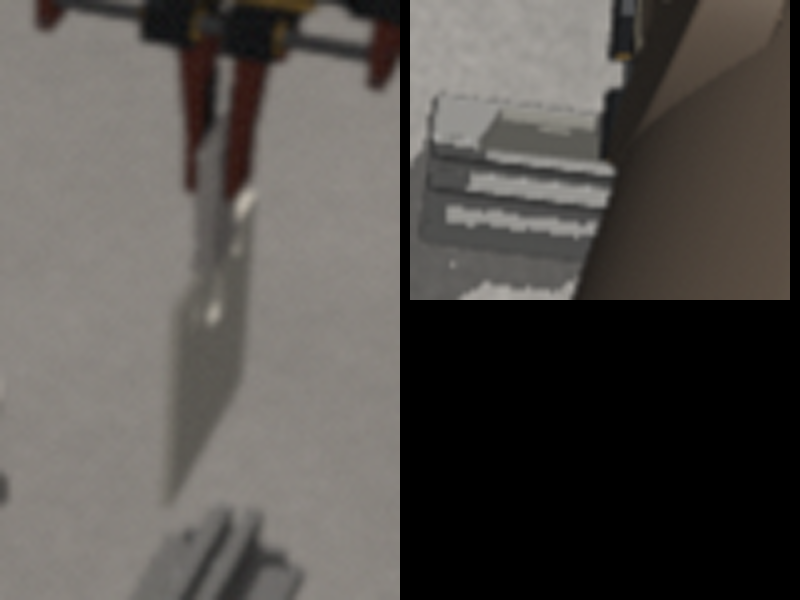

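The plate is held upright and clear of the rack, with plate corners at side pixels (309,175.6), (323,150), (310.4,136) and (326,114). Next I check the hand-to-sign offset.

```bash
python3 - <<'E'
from h import *
S=robot.capture("side")
L=[[0,.06,0],[0,-.06,0],[0,.06,.112],[0,-.06,.112]]
u=np.array([[309,175.6],[323,150],[310.4,136],[326,114]])
p=np.array([.5645,-.1630,.2994-.1616,np.radians(-7.42),0,0])
print(np.round(proj(S,pose(p,L))-u,1))
def f(q): 
    return np.r_[(proj(S,pose(np.r_[q[0],q[1],p[2],p[3],q[2],0],L))-u).ravel()]
r=least_squares(f,[p[0],p[1],0],loss='soft_l1');print(r.x,np.round(f(r.x),1))
# approach goal for grip: panel yaw 2.35
w=np.radians(2.35);c=np.array([.5606,.1611]);ax=np.array([np.cos(w),np.sin(w)])
zs=.134
for g in (.035,.020,.0105): # plate back distance off face
    xy=c+ax*(.009+g+.0025);print("gap",g,"sign xy",xy,"tcp z",zs-.082+.1616)
xy=c+ax*(.009+.045+.0025)
rows([xy[0],xy[1]+.0007,.305],92.35,step=.04)
E
```

```text
[[-2.2  0.2]
 [-1.6 -0.1]
 [-1.5  1. ]
 [-2.  -1.6]]
[ 0.55993547 -0.16431066  0.00482895] [-0.2  0.2  0.2 -0.1  0.3  0.9 -0.3 -1.7]
gap 0.035 sign xy [0.60706089 0.16300667] tcp z 0.2136
gap 0.02 sign xy [0.59207351 0.16239162] tcp z 0.2136
gap 0.0105 sign xy [0.5825815  0.16200208] tcp z 0.2136
9 rows, roll -1.09
[0.037, 0.001, -0.001]
[0.037, 0.002, -0.001]
[0.037, 0.003, -0.001]
[0.037, 0.003, -0.001]
[0.037, 0.004, -0.001]
[0.036, 0.005, -0.001]
[0.036, 0.005, -0.001]
[0.036, 0.006, -0.001]
[0.036, 0.007, -0.001]
```

Call:
send_rows:
  series:
    - {"travel": [0.01,0.001,-0.03],"roll": -1.1,"fingers": 0.0}
    - {"travel": [0.037,0.002,-0.002],"roll": -1.1,"fingers": 0.0}
    - {"travel": [0.037,0.003,-0.001],"roll": -1.1,"fingers": 0.0}
    - {"travel": [0.037,0.003,-0.001],"roll": -1.1,"fingers": 0.0}
    - {"travel": [0.037,0.004,0],"roll": -1.1,"fingers": 0.0}
    - {"travel": [0.036,0.005,0],"roll": -1.1,"fingers": 0.0}
    - {"travel": [0.036,0.005,0],"roll": -1.1,"fingers": 0.0}
    - {"travel": [0.036,0.006,0],"roll": -1.1,"fingers": 0.0}

```text
t: 5.6
tool_pos: [0.6082, 0.103, 0.3321]
orientation: [-179.9, 0.0, 91.4]
ft_force: [0.9, -0.2, -1.1]
finger_gap: 0.0098
finger_force: 50.0
```

Call:
send_rows:
  series:
    - {"travel": [0.036,0.007,0],"roll": -1.0,"fingers": 0.0}
    - {"travel": [0.02,0.003,0],"roll": 0,"fingers": 0.0}
    - {"travel": [0,0,0],"roll": 0,"fingers": 0.0}
    - {"travel": [0,0,0],"roll": 0,"fingers": 0.0}

```text
t: 6.0
tool_pos: [0.6168, 0.1568, 0.3327]
orientation: [-179.9, 0.1, 92.3]
ft_force: [-1.2, -1.3, -1.6]
finger_gap: 0.0097
finger_force: 50.0
```

```bash
python3 - <<'E'
from h import *
o=robot.observe();print(o["tool_pos"],o["orientation"],o["ft_force"],o["ft_torque"])
w=np.radians(2.35);c=np.array([.5606,.1611]);ax=np.array([np.cos(w),np.sin(w)])
xy=c+ax*(.009+.035+.0025)
rows([xy[0],xy[1]+.0007,.2136],92.35,step=.03)
E
```

```text
[0.61677927 0.15683858 0.33270711] [-1.79913490e+02  9.56458946e-02  9.23207636e+01] [-1.20898901 -1.32335432 -1.63689154] [-0.1273008   0.14082222  0.01149053]
4 rows, roll -0.01
[0.002, -0.002, 0.03]
[0.002, -0.002, 0.03]
[0.002, -0.002, 0.03]
[0.002, -0.002, 0.03]
```

Call:
send_rows:
  series:
    - {"travel": [0.002,0,0.03],"roll": 0,"fingers": 0.0}
    - {"travel": [0.002,0,0.03],"roll": 0,"fingers": 0.0}
    - {"travel": [0.002,0,0.03],"roll": 0,"fingers": 0.0}
    - {"travel": [0.001,0,0.029],"roll": 0,"fingers": 0.0}
    - {"travel": [0,-0.01,0],"roll": 0,"fingers": 0.0}
    - {"travel": [0,0,0],"roll": 0,"fingers": 0.0}
    - {"travel": [0,0,0],"roll": 0,"fingers": 0.0}

```text
t: 6.7
tool_pos: [0.6076, 0.1635, 0.2167]
orientation: [179.9, -0.0, 92.3]
ft_force: [-0.4, 0.5, -2.3]
finger_gap: 0.0098
finger_force: 50.0
```

```bash
python3 - <<'E'
from h import *
o=robot.observe();print(o["tool_pos"],o["orientation"],o["ft_force"],o["ft_torque"])
T=robot.capture("top")["img"][...,::-1];S=robot.capture("side")["img"][...,::-1]
cv2.imwrite("pics/t3.png",T);cv2.imwrite("pics/s3.png",S)
out=np.zeros((600,800,3),np.uint8)
out[:,:400]=cv2.resize(S[185:305,240:320],(400,600),interpolation=cv2.INTER_CUBIC)
out[:300,410:790]=cv2.resize(T[185:260,130:225],(380,300),interpolation=cv2.INTER_CUBIC)
cv2.imwrite("pics/z4.png",out)
E
```

```text
[0.60755025 0.16347734 0.21669549] [ 1.79851315e+02 -4.33396791e-02  9.22863050e+01] [-0.40206077  0.48766952 -2.2554786 ] [-0.09112117 -0.03866249  0.03822136]
```

View pics/z4.png

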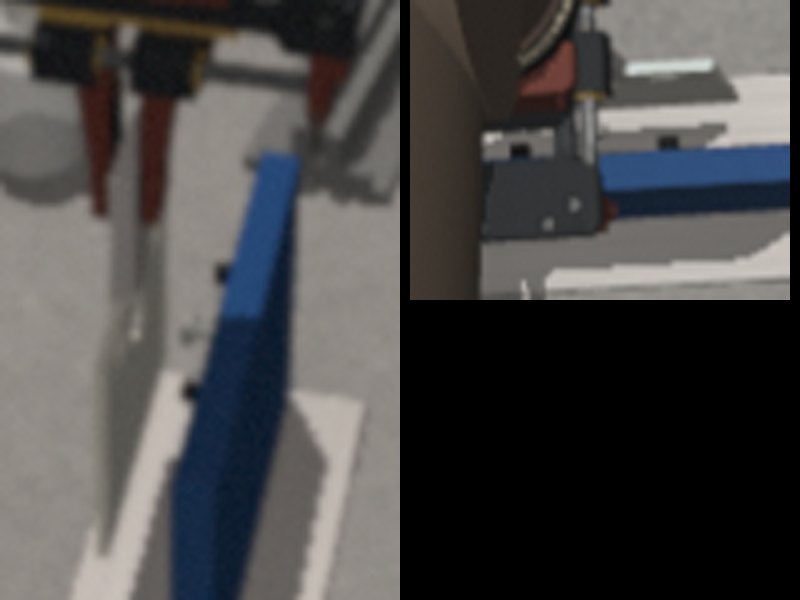

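Side crop: plate 120 mm edge runs parallel to the panel, screw head at (278,251.4), plate near corners (260.6,257.4) top and (260.6,296) bottom. I compare these with the prediction.

```bash
python3 - <<'E'
from h import *
S=robot.capture("side")
L=[[0,.06,0],[0,.06,.112],[0,-.06,.112],[0,.035,.098]]
u=np.array([[260.6,296],[260.6,257.4],[273,232.5],[267,251]])
p=np.array([.6076,.1628,.0551,np.radians(2.3),0,0])
print(np.round(proj(S,pose(p,L))-u,1), proj(S,pose(p,L)))
pp=np.array([.5606,.1611,0,np.radians(2.35),0,0])
for z in(.13,.134):print(proj(S,pose(pp,[[.0212,0,z],[.017,.035,z],[.017,-.035,z]])).ravel())
E
```

```text
[[ -0.6  -0. ]
 [ -1.4   1.3]
 [ -1.5 -13.6]
 [ -5.    3.8]] [[260.03982753 295.96004192]
 [259.23122814 258.65191318]
 [271.51100767 218.88394863]
 [262.03916079 254.76393829]]
[277.86047048 252.66495925 276.59802279 264.95637795 282.93653874
 241.48847005]
[277.87516157 251.30353554 276.61008731 263.59175442 282.96242943
 240.13151793]
```

Call:
send_rows:
  series:
    - {"travel": [0,-0.006,0.003],"roll": 0,"fingers": 0.0}
    - {"travel": [0,-0.006,0],"roll": 0,"fingers": 0.0}
    - {"travel": [0,-0.004,0],"roll": 0,"fingers": 0.0}
    - {"travel": [0,0,0],"roll": 0,"fingers": 0.0}
    - {"travel": [0,0,0],"roll": 0,"fingers": 0.0}

```text
t: 7.35
tool_pos: [0.5908, 0.1639, 0.2118]
orientation: [180.0, -0.0, 92.4]
ft_force: [0.0, 0.5, -1.4]
finger_gap: 0.0096
finger_force: 50.0
```

Call:
send_rows:
  series:
    - {"travel": [0,-0.001,0],"roll": 0,"fingers": 0.0}
    - {"travel": [0,-0.001,0],"roll": 0,"fingers": 0.0}
    - {"travel": [0,0,0],"roll": 0,"fingers": 0.0}

```text
t: 7.65
tool_pos: [0.5887, 0.1636, 0.2116]
orientation: [-180.0, 0.0, 92.4]
ft_force: [0.2, -0.1, -2.3]
finger_gap: 0.0099
finger_force: 50.0
```

Call:
send_rows:
  series:
    - {"travel": [0,-0.001,0],"roll": 0,"fingers": 0.0}
    - {"travel": [0,-0.001,0],"roll": 0,"fingers": 0.0}
    - {"travel": [0,0,0],"roll": 0,"fingers": 0.0}

```text
t: 7.95
tool_pos: [0.5868, 0.1636, 0.2118]
orientation: [180.0, -0.0, 92.4]
ft_force: [0.2, -0.6, -0.3]
finger_gap: 0.0098
finger_force: 50.0
```

Call:
send_rows:
  series:
    - {"travel": [0,-0.001,0],"roll": 0,"fingers": 0.0}
    - {"travel": [0,0,0],"roll": 0,"fingers": 0.0}

```text
t: 8.15
tool_pos: [0.5859, 0.1635, 0.2119]
orientation: [180.0, -0.0, 92.4]
ft_force: [1.0, -0.8, 0.1]
finger_gap: 0.0099
finger_force: 50.0
```

Call:
send_rows:
  series:
    - {"travel": [-0.0007,0.001,-0.0015],"roll": 0,"fingers": 0.0}
    - {"travel": [0,0,0],"roll": 0,"fingers": 0.0}
    - {"travel": [0,-0.001,0],"roll": 0,"fingers": 0.0}
    - {"travel": [0,-0.001,0],"roll": 0,"fingers": 0.0}
    - {"travel": [0,0,0],"roll": 0,"fingers": 0.0}

```text
t: 8.65
tool_pos: [0.5846, 0.163, 0.2131]
orientation: [-180.0, -0.0, 92.4]
ft_force: [-0.9, 0.7, -1.3]
finger_gap: 0.0098
finger_force: 50.0
```

Call:
send_rows:
  series:
    - {"travel": [0,-0.001,0],"roll": 0,"fingers": 0.0}
    - {"travel": [0,0,0],"roll": 0,"fingers": 0.0}

```text
t: 8.85
tool_pos: [0.5837, 0.1629, 0.2132]
orientation: [-180.0, -0.0, 92.4]
ft_force: [0.5, 1.4, -0.8]
finger_gap: 0.0099
finger_force: 50.0
```

Call:
send_rows:
  series:
    - {"travel": [0,-0.001,0],"roll": 0,"fingers": 0.0}
    - {"travel": [0,0,0],"roll": 0,"fingers": 0.0}

```text
t: 9.05
tool_pos: [0.5827, 0.1628, 0.2132]
orientation: [-180.0, -0.0, 92.4]
ft_force: [-0.9, 1.0, -1.1]
finger_gap: 0.0096
finger_force: 50.0
```

Call:
send_rows:
  series:
    - {"travel": [0,-0.001,0],"roll": 0,"fingers": 0.0}
    - {"travel": [0,0,0],"roll": 0,"fingers": 0.0}

```text
t: 9.25
tool_pos: [0.5818, 0.1627, 0.2132]
orientation: [180.0, -0.0, 92.4]
ft_force: [0.8, 1.1, -1.6]
finger_gap: 0.0098
finger_force: 50.0
```

Call:
send_rows:
  series:
    - {"travel": [0,-0.001,0],"roll": 0,"fingers": 0.0}
    - {"travel": [0,0,0],"roll": 0,"fingers": 0.0}

```text
t: 9.45
tool_pos: [0.5809, 0.1627, 0.2132]
orientation: [180.0, -0.0, 92.4]
ft_force: [1.0, 1.9, -1.4]
finger_gap: 0.0099
finger_force: 50.0
```

Call:
send_rows:
  series:
    - {"travel": [0,-0.001,0],"roll": 0,"fingers": 0.0}
    - {"travel": [0,0,0],"roll": 0,"fingers": 0.0}

```text
t: 9.65
tool_pos: [0.58, 0.1626, 0.2133]
orientation: [180.0, -0.0, 92.4]
ft_force: [3.0, 0.8, -1.1]
finger_gap: 0.01
finger_force: 50.0
```

Call:
send_rows:
  series:
    - {"travel": [0,-0.001,0],"roll": 0,"fingers": 0.0}
    - {"travel": [0,0,0],"roll": 0,"fingers": 0.0}

```text
t: 9.85
tool_pos: [0.579, 0.1626, 0.2132]
orientation: [180.0, -0.0, 92.4]
ft_force: [3.3, 2.1, -1.9]
finger_gap: 0.0095
finger_force: 50.0
```

Call:
send_rows:
  series:
    - {"travel": [0,-0.001,0],"roll": 0,"fingers": 0.0}
    - {"travel": [0,0,0],"roll": 0,"fingers": 0.0}

```text
t: 10.05
tool_pos: [0.578, 0.1625, 0.2132]
orientation: [180.0, -0.0, 92.4]
ft_force: [3.7, 1.3, -2.3]
finger_gap: 0.0097
finger_force: 50.0
```

Force rises at a spring-like rate and the TCP follows the command, so the pins are in contact and the head is through the hole.

Call:
send_rows:
  series:
    - {"travel": [0,-0.001,0],"roll": 0,"fingers": 0.0}
    - {"travel": [0,0,0],"roll": 0,"fingers": 0.0}

```text
t: 10.25
tool_pos: [0.5771, 0.1625, 0.2132]
orientation: [180.0, -0.0, 92.4]
ft_force: [5.0, 1.2, -1.7]
finger_gap: 0.0096
finger_force: 50.0
```

Call:
send_rows:
  series:
    - {"travel": [0,-0.001,0],"roll": 0,"fingers": 0.0}
    - {"travel": [0,0,0],"roll": 0,"fingers": 0.0}

```text
t: 10.45
tool_pos: [0.5762, 0.1624, 0.2133]
orientation: [179.9, -0.0, 92.4]
ft_force: [5.5, 1.2, -2.8]
finger_gap: 0.0091
finger_force: 50.0
```

Call:
send_rows:
  series:
    - {"travel": [0,-0.001,0],"roll": 0,"fingers": 0.0}
    - {"travel": [0,0,0],"roll": 0,"fingers": 0.0}

```text
t: 10.65
tool_pos: [0.5754, 0.1625, 0.2133]
orientation: [179.9, -0.0, 92.4]
ft_force: [6.1, 2.2, -2.8]
finger_gap: 0.0102
finger_force: 50.0
```

Call:
send_rows:
  series:
    - {"travel": [0,-0.001,0],"roll": 0,"fingers": 0.0}
    - {"travel": [0,0,0],"roll": 0,"fingers": 0.0}

```text
t: 10.85
tool_pos: [0.5745, 0.1624, 0.2133]
orientation: [179.9, -0.0, 92.4]
ft_force: [7.1, 2.1, -4.6]
finger_gap: 0.0099
finger_force: 50.0
```

Call:
send_rows:
  series:
    - {"travel": [0,0,0.001],"roll": 0,"fingers": 0.0}
    - {"travel": [0,0,0.001],"roll": 0,"fingers": 0.0}
    - {"travel": [0,0,0.001],"roll": 0,"fingers": 0.0}
    - {"travel": [0,0,0],"roll": 0,"fingers": 0.0}

```text
t: 11.25
tool_pos: [0.5751, 0.162, 0.2109]
orientation: [179.8, 0.0, 92.3]
ft_force: [5.7, 1.4, -0.5]
finger_gap: 0.0096
finger_force: 50.0
```

Call:
send_rows:
  series:
    - {"travel": [0,0,0.001],"roll": 0,"fingers": 0.0}
    - {"travel": [0,0,0.001],"roll": 0,"fingers": 0.0}
    - {"travel": [0,0,0.001],"roll": 0,"fingers": 0.0}
    - {"travel": [0,0,0],"roll": 0,"fingers": 0.0}

```text
t: 11.65
tool_pos: [0.5751, 0.1618, 0.2079]
orientation: [179.8, 0.0, 92.3]
ft_force: [6.3, 1.1, -0.4]
finger_gap: 0.0097
finger_force: 50.0
```

Call:
send_rows:
  series:
    - {"travel": [0,0,0.001],"roll": 0,"fingers": 0.0}
    - {"travel": [0,0,0.001],"roll": 0,"fingers": 0.0}
    - {"travel": [0,0,0],"roll": 0,"fingers": 0.0}

```text
t: 11.95
tool_pos: [0.5753, 0.1618, 0.2066]
orientation: [179.8, -0.0, 92.3]
ft_force: [4.4, -0.2, 3.7]
finger_gap: 0.0097
finger_force: 50.0
```

Call:
send_rows:
  series:
    - {"travel": [0,0,0.001],"roll": 0,"fingers": 0.0}
    - {"travel": [0,0,0],"roll": 0,"fingers": 0.0}
    - {"travel": [0,0,0],"roll": 0,"fingers": 0.0}

```text
t: 12.25
tool_pos: [0.5753, 0.1618, 0.2064]
orientation: [179.8, -0.0, 92.3]
ft_force: [3.0, -0.5, 10.8]
finger_gap: 0.0095
finger_force: 50.0
```

Call:
send_rows:
  series:
    - {"travel": [0,0,-0.0015],"roll": 0,"fingers": 0.0}
    - {"travel": [0,0,0],"roll": 0,"fingers": 0.0}

```text
t: 12.45
tool_pos: [0.575, 0.1618, 0.2066]
orientation: [179.8, 0.0, 92.3]
ft_force: [5.2, 0.2, 3.2]
finger_gap: 0.0099
finger_force: 50.0
```

```bash
python3 - <<'E'
from h import *
o=robot.observe();print(o["tool_pos"],o["orientation"],o["ft_force"],o["ft_torque"])
T=robot.capture("top")["img"][...,::-1];Sc=robot.capture("side");S=Sc["img"][...,::-1]
cv2.imwrite("pics/t4.png",T);cv2.imwrite("pics/s4.png",S)
out=np.zeros((600,800,3),np.uint8)
out[:,:400]=cv2.resize(S[185:305,240:320],(400,600),interpolation=cv2.INTER_CUBIC)
out[:300,410:790]=cv2.resize(T[185:260,130:225],(380,300),interpolation=cv2.INTER_CUBIC)
out[300:600,410:790]=cv2.resize(S[235:275,260:310],(380,300),interpolation=cv2.INTER_CUBIC)
cv2.imwrite("pics/z5.png",out)
p=np.array([.5753,.1612,o["tool_pos"][2]-.1616,np.radians(2.3),0,0])
print(((proj(Sc,pose(p,[[.0025,.06,0],[-.0025,.06,0],[.0025,.06,.112],[-.0025,.06,.112],[.005,.02,.112]]))-[240,185])*5).round())
E
```

```text
[0.57495641 0.16176637 0.2066095 ] [1.79849150e+02 9.60547830e-03 9.23320244e+01] [5.19000551 0.18082033 3.15787498] [-0.05312469 -1.42037586  0.02337964]
[[170. 581.]
 [182. 583.]
 [171. 397.]
 [183. 398.]
 [184. 325.]]
```

View pics/z5.png

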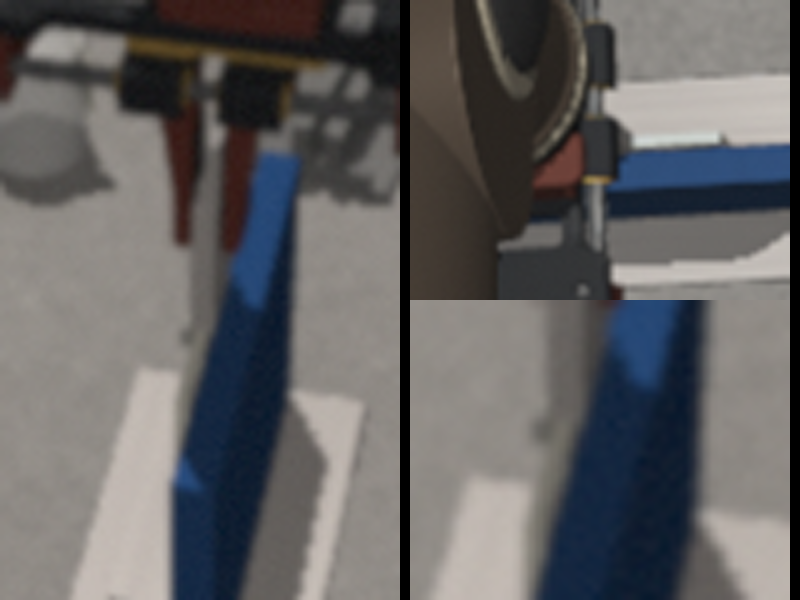

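The plate is up against the panel with the screw head showing in front at (277.4,252). The pin force implies a back gap of only about 1 mm. That makes the 10 mm thick tab overhang the panel's top edge, which would block the pull-down, so I back out to a gap of about 3.7 mm.

Call:
send_rows:
  series:
    - {"travel": [0,0,-0.001],"roll": 0,"fingers": 0.0}
    - {"travel": [0,0.001,0],"roll": 0,"fingers": 0.0}
    - {"travel": [0,0.001,0],"roll": 0,"fingers": 0.0}
    - {"travel": [0,0.0007,0],"roll": 0,"fingers": 0.0}
    - {"travel": [0,0,0],"roll": 0,"fingers": 0.0}
    - {"travel": [0,0,0],"roll": 0,"fingers": 0.0}

```text
t: 13.15
tool_pos: [0.5767, 0.162, 0.2068]
orientation: [180.0, 0.0, 92.3]
ft_force: [4.9, -0.5, 0.9]
finger_gap: 0.0098
finger_force: 50.0
```

Call:
send_rows:
  series:
    - {"travel": [0,0,0.001],"roll": 0,"fingers": 0.0}
    - {"travel": [0,0,0.001],"roll": 0,"fingers": 0.0}
    - {"travel": [0,0,0],"roll": 0,"fingers": 0.0}

```text
t: 13.45
tool_pos: [0.5764, 0.1625, 0.2045]
orientation: [-180.0, 0.0, 92.4]
ft_force: [4.5, -0.7, 0.1]
finger_gap: 0.0098
finger_force: 50.0
```

Call:
send_rows:
  series:
    - {"travel": [0,0.0005,0.001],"roll": 0,"fingers": 0.0}
    - {"travel": [0,0,0.001],"roll": 0,"fingers": 0.0}
    - {"travel": [0,0,0.001],"roll": 0,"fingers": 0.0}
    - {"travel": [0,0,0],"roll": 0,"fingers": 0.0}

```text
t: 13.85
tool_pos: [0.5765, 0.1626, 0.2011]
orientation: [-179.9, 0.0, 92.4]
ft_force: [3.8, -0.1, -2.7]
finger_gap: 0.0095
finger_force: 50.0
```

Call:
send_rows:
  series:
    - {"travel": [0,0,0.001],"roll": 0,"fingers": 0.0}
    - {"travel": [0,0,0.001],"roll": 0,"fingers": 0.0}
    - {"travel": [0,0,0],"roll": 0,"fingers": 0.0}

```text
t: 14.15
tool_pos: [0.5766, 0.1626, 0.2004]
orientation: [-180.0, -0.0, 92.4]
ft_force: [-0.7, -1.3, 8.1]
finger_gap: 0.0095
finger_force: 50.0
```

Call:
send_rows:
  series:
    - {"travel": [0,0,-0.001],"roll": 0,"fingers": 0.0}
    - {"travel": [0,0,0],"roll": 0,"fingers": 0.0}
    - {"travel": [0,0,0],"roll": 0,"fingers": 0.0}

```text
t: 14.45
tool_pos: [0.5766, 0.1626, 0.2006]
orientation: [-179.9, -0.0, 92.4]
ft_force: [-0.2, 0.7, 2.3]
finger_gap: 0.0099
finger_force: 50.0
```

```bash
python3 - <<'E'
from h import *
o=robot.observe();print(o["tool_pos"],o["orientation"],o["ft_force"],o["ft_torque"])
T=robot.capture("top")["img"][...,::-1];Sc=robot.capture("side");S=Sc["img"][...,::-1]
out=np.zeros((600,800,3),np.uint8)
out[:,:400]=cv2.resize(S[185:305,240:320],(400,600),interpolation=cv2.INTER_CUBIC)
out[:300,410:790]=cv2.resize(T[185:260,130:225],(380,300),interpolation=cv2.INTER_CUBIC)
out[300:600,410:790]=cv2.resize(S[235:275,260:310],(380,300),interpolation=cv2.INTER_CUBIC)
cv2.imwrite("pics/z6.png",out)
E
```

```text
[0.57656703 0.16255955 0.20058014] [-1.79943726e+02 -7.25987337e-03  9.23728697e+01] [-0.17993191  0.74622642  2.28829592] [ 0.00153697  0.05901554 -0.06623245]
```

View pics/z6.png

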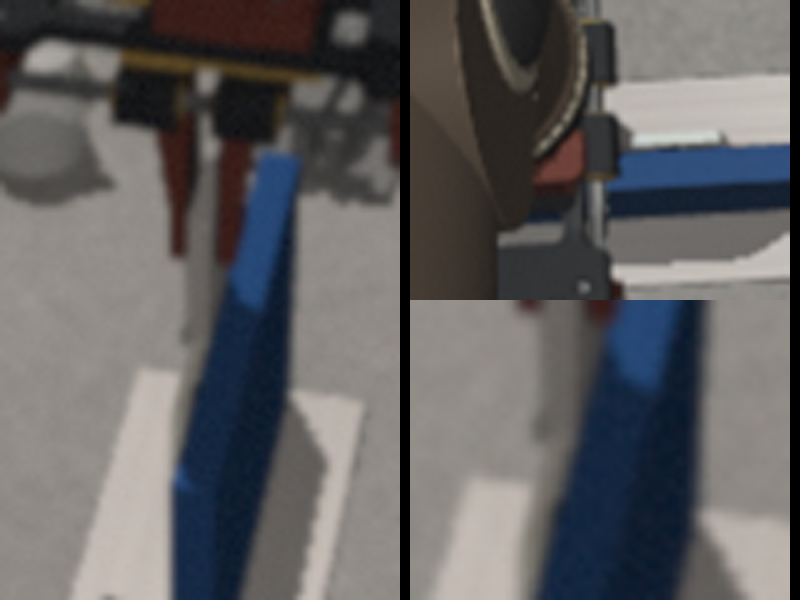

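The plate hangs lower, with the head visible against its front at about (277.5,252). The x force is back to about 0 at the same depth, so both pins have snapped out. I release it.

Call:
send_rows:
  series:
    - {"travel": [0,0,-0.0005],"roll": 0,"fingers": 0.0}
    - {"travel": [0,0,0],"roll": 0,"fingers": 0.014}
    - {"travel": [0,0,0],"roll": 0,"fingers": 0.02}
    - {"travel": [0,0,0],"roll": 0,"fingers": 0.03}
    - {"travel": [0,0,0],"roll": 0,"fingers": 0.03}
    - {"travel": [0,0,0],"roll": 0,"fingers": 0.03}

```text
t: 15.15
tool_pos: [0.577, 0.1624, 0.2011]
orientation: [-180.0, 0.0, 92.4]
ft_force: [-0.3, -0.7, 0.1]
finger_gap: 0.0301
finger_force: 0.0
```

Call:
send_rows:
  series:
    - {"travel": [0,0,-0.01],"roll": 0,"fingers": 0.03}
    - {"travel": [0,0,-0.02],"roll": 0,"fingers": 0.03}
    - {"travel": [0,0,-0.03],"roll": 0,"fingers": 0.03}
    - {"travel": [0,0,-0.04],"roll": 0,"fingers": 0.03}
    - {"travel": [-0.04,0,0],"roll": 0,"fingers": 0.03}
    - {"travel": [-0.045,0,0],"roll": 0,"fingers": 0.03}
    - {"travel": [-0.045,0,0],"roll": 0,"fingers": 0.03}
    - {"travel": [-0.045,0,0],"roll": 0,"fingers": 0.03}

```text
t: 15.95
tool_pos: [0.5842, -0.014, 0.3022]
orientation: [179.9, -0.0, 92.4]
ft_force: [1.5, -0.1, -0.8]
finger_gap: 0.0301
finger_force: 0.0
```

Call:
send_rows:
  series:
    - {"travel": [-0.045,0,0],"roll": 0,"fingers": 0.03}
    - {"travel": [-0.045,0,0],"roll": 0,"fingers": 0.03}
    - {"travel": [0,0,0],"roll": 0,"fingers": 0.03}
    - {"travel": [0,0,0],"roll": 0,"fingers": 0.03}
    - {"travel": [0,0,0],"roll": 0,"fingers": 0.03}

```text
t: 16.45
tool_pos: [0.5882, -0.101, 0.3014]
orientation: [180.0, -0.0, 92.4]
ft_force: [0.7, 1.1, -0.1]
finger_gap: 0.0301
finger_force: 0.0
```

```bash
python3 - <<'E'
from h import *
T=robot.capture("top")["img"][...,::-1];Sc=robot.capture("side");S=Sc["img"][...,::-1]
out=np.zeros((600,800,3),np.uint8)
out[:,:400]=cv2.resize(S[185:305,240:320],(400,600),interpolation=cv2.INTER_CUBIC)
out[:300,410:790]=cv2.resize(T[185:260,130:225],(380,300),interpolation=cv2.INTER_CUBIC)
out[300:600,410:790]=cv2.resize(S,(380,300))
cv2.imwrite("pics/z7.png",out)
E
```

```text
(no output)
```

View pics/z7.png

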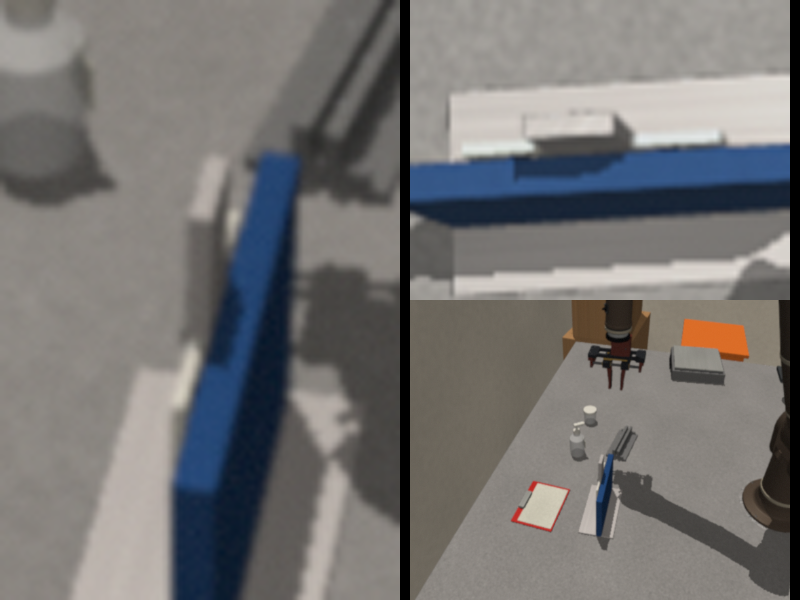

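The plate hangs straight on the panel: its top edge runs parallel to the panel's top edge, the tab is upright at about (208,250), the bystanders have not moved and the arm is clear.

```bash
python3 -c "
from plant import robot
print(robot.hand_in())"
```

```text
the job is handed in; nothing more can be done
None
```

The turtle plate is hanging on the panel's screw, released and straight, and the job is handed in. The force readings show both pins snapped out, but the pictures did not show the pins themselves, and hand-in returned no verdict.

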